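# Take the spent reel off a ribbon stand held by a left-hand threaded nut

## Task

The ribbon reel on the stand is empty: unscrew the aluminium hexagonal hand nut (it has a left-hand thread, so it loosens clockwise seen from above), put the nut down flat in the wooden tray, then lift the wooden reel off the spindle and put it down flat in the tray beside the nut. Feel your way: never tighten the nut hard or lean on it, do not pull at it while the thread still holds, do not drop either part, and leave everything else on the table where it is.

Things in the scene. Friction and masses are not known exactly. Their poses are not given: they have to be found in the camera images.
- stand: Ribbon reel stand, fixed: grey round base 132 mm wide, with a low steel wire guide (52 mm high) 82 mm from the axis on its own -x side. Origin: centre of the underside, on the spindle's axis, z up
- spindle_tip (a point): Top centre of the stand's steel spindle, 95 mm above the table. Spindle 24 mm wide, plain where the reel sits; its upper 25 mm carry a coarse two-start left-hand thread
- plate (a point): Centre of the sprung brake plate (64 mm wide, on the stand) under the reel, nominal height 30 mm. Its spring presses reel and nut up with about 9 to 11 N while the nut is tight, follows them up to 34 mm and stops there; downward it stops hard at 28.5 mm
- nut: Aluminium hexagonal hand nut on the spindle above the reel: 44 mm across flats, 40 high, 70 to 120 g, with a round flange (54 wide, 5.5 high) at its foot. Origin: centre of the underside, z up; flats face its own directions 0, 60, 120.. degrees from +x. Left-hand thread: clockwise from above (yaw falling) it loosens and climbs several mm; anticlockwise it tightens
- nut_grip (a point): Point on the nut's axis 28 mm above its underside: grip two flats here, fingertips then clear the flange. As it turns the nut climbs along the thread and the hand must rise with it, by feel (keep to a few N of push or pull). It comes free after roughly 2.3 to 3.1 rad, depending on how tightly it was left, then lifts straight off. 1.5 mm sideways play
- reel: Empty wooden ribbon reel under the nut: flanges 60 mm wide, 5 thick, on a core 42 wide; 36 high in all, bore 27, loose on the spindle, 50 to 80 g. Origin: centre of the underside, z up. Its underside must rise above the spindle tip to come off
- reel_grip (a point): Point on the reel's axis 6 mm below its top: grip across the upper flange (60 mm) here
- tray: Empty low wooden tray, fixed: 200 mm long (its x), 140 wide (its y), 20 high, walls 6. Origin: centre of the underside; the inner floor is 6 mm above the table
- label_stack: Loose bystander, to be left where it is: stack of paper gift labels, 31 x 45 x 10 mm. Origin: centre of its underside
- date_stamp: Loose bystander, to be left where it is: wooden hand stamp, standing, 26 x 34 x 62 mm. Origin: centre of its underside
There are look-alikes about, which are no part of the job. Leave any green look-alike of the reel alone.

How it is judged:
By the outcome, as a careful person would: the job done as asked, in the order asked, and still so for the second after the job is handed in, with the robot touching nothing.
It also fails if it takes over 69 s, if anything falls off the work surface, if the arm or the gripper's body presses on something with over 40 N, if the wrist force passes 120 N, or if a joint passes its speed limit or range.

## Robot

A 6-joint arm with a two-finger parallel gripper is mounted at the origin on a cart in front of the work surface, level with it; the furniture and walls round the work are solid. World frame = base frame: x ahead of the robot, y to its left, z up, the work surface at z = 0. Lengths are in m, angles in degrees, forces in N, time in s.
With the tool pointing down it reaches from about 0.3 to 0.75 m from the base axis. Payload 8.5 kg.
Tool frame: the origin (TCP) lies midway between the tips of the shut fingers; the grasp point (between the pads) lies 19 mm behind it (env.grip_depth is the distance from the TCP to the grasp point, in m); y points along the fingers, x is the direction in which the jaws open and shut, and the axes are right-handed (so a half turn about y gives the same grasp; the last joint's range is limited). The gripper opens to 85 mm and grips with 20 to 120 N. Pads are 22 mm wide; open, the fingers measure 114 mm over their backs; the gripper's body (76 mm by 85 mm) begins 54 mm behind the grasp point. The pads swing forward as they close: fully open they stand 13 mm farther back than shut.
Start: joints at [57.966, 21.807, 74.336, -0, 83.858, -12.336], TCP at [0.185, 0.518, 0.231] pointing down, gripper open.
Joint ranges: [-178.18, 178.18], [-50.72, 133.34], [12.68, 142.11], [-81.47, 261.47], [9.98, 163.14], [-165.26, 165.26]. Speed limits (degrees/s): [136.94, 136.94, 180, 180, 180, 180].

## Interface

Orientations are given as a 3x3 rotation matrix whose columns are the frame's x, y, z axes.
In Python, from rig import env gives the robot as it stands.
- The arm moves only by the shell command python3 -m inch 'ROWS' [FORCE]. ROWS is JSON, a list that holds one entry, the list of rows, each a list of 7 numbers: the gripper command: -1 is shut, 1 is fully open, values between are in proportion, then the shift along the world's x, y, z in cm, then the turn, a rotation vector about the world's x, y, z in degrees. In form: [[[grip, dx, dy, dz, rx, ry, rz], ...]]. A call has 1 to 20 rows; each row is the pose to reach, as a shift and turn from the pose commanded when the call began; what a row does not reach only later rows make up. A row lasts 1/8 s, in which the tool goes at most 62.5 mm and 10.7 degrees, less where a joint would pass 70% of its speed; a pose out of reach is approached as far as the arm can. A call with a gripper value outside its range is refused whole. The fingers move at their own pace and stop on an object; FORCE is the grip in N (left out, the last holds). Time passes only in rows, so rows that repeat a pose let the fingers close. It gives the time, the measured TCP pose, the force and the opening at its end, in the units of the state.
- env.observe(): the state, without advancing time (a new reading comes with each control period).
- env.get_image(name): name is "scene" or "top" or "wrist"; returns a dict with "frame" (480x640x3 uint8, red, green, blue), "mtx" (3x3 intrinsics, pixels), "rvec" (rotation vector, rad) and "tvec" (3), from world to camera coordinates, as OpenCV has them. Camera axes: x right, y down, z forward; pixel columns grow to the right and rows downward; lengths in m; the calibration is good to about 2 mm. A picture is of the moment at which its call begins. There is no depth.
- env.close_job(): hands the job in, once; it reports no verdict.
The state is a dict: "time_s": time; "q": joint angles; "qvel": joint speeds; "joint_efforts": joint torques, N m; "position": TCP position; "tool_rot": TCP orientation; "ft_force": force on the tool from outside, world axes, zero at the start; "wrist_torque": the same for the moment, N m; "grip_width": finger opening in m.
Only numpy, scipy, OpenCV 4.12 (cv2) and the standard library are available. Lean on these libraries where they do the work, as an engineer would, in place of code of your own. Each camera call takes 0.05 s, during which the arm holds its last target.

## Working session

There is one attempt and no reset: what is moved stays moved. The work goes in short steps, Python scripts to look and compute and a shell command to move; the robot and the scene stay as the last step left them, time stands still between calls to the robot, and variables do not carry over. Pictures are saved under pics/ and viewed, and the job is handed in when it is done.

```bash
mkdir -p pics; ls
python3 - <<'E'
from rig import env
import cv2
for n in ("scene","top","wrist"):
    i=env.get_image(n); cv2.imwrite(f"pics/a_{n}.png",i["frame"][:,:,::-1]); print(n,i["mtx"].tolist(),i["rvec"],i["tvec"])
print(env.observe())
E
```

```text
pics
scene [[600.6718558173568, 0.0, 323.0132578589349], [0.0, 600.6718558173568, 244.07209404251105], [0.0, 0.0, 1.0]] [ 2.31285869 -0.71100299  0.26677228] [-0.40348512  0.33379941  1.3191752 ]
top [[486.1561582313525, 0.0, 329.2356970670207], [0.0, 486.1561582313525, 239.845044680867], [0.0, 0.0, 1.0]] [ 2.14915199 -2.20672561  0.15254669] [0.07406807 0.54319642 0.92707859]
wrist [[366.81161983663713, 0.0, 323.54113971805054], [0.0, 366.81161983663713, 243.0426099557909], [0.0, 0.0, 1.0]] [-2.37103586 -1.66964189 -0.23779135] [-0.54888404 -0.03658822  0.37918283]
{'time_s': 0.15, 'q': array([ 5.79646878e+01,  2.18328080e+01,  7.43722934e+01,  2.15445610e-05,
        8.38599444e+01, -1.23346474e+01]), 'qvel': array([ 0.04442989, -0.01438935, -0.14413789,  0.0520333 , -0.04976274,
       -0.07991274]), 'joint_efforts': array([ 1.52139357e-03, -4.48625994e+01, -2.31345391e+01, -1.71079473e-04,
        3.84295636e-03, -3.23623146e-05]), 'position': array([0.18527524, 0.51760977, 0.23086182]), 'tool_rot': array([[ 3.37105886e-01, -6.02507675e-04, -9.41466547e-01],
       [ 9.41466086e-01, -9.62187974e-04,  3.37106337e-01],
       [-1.10897694e-03, -9.99999356e-01,  2.42881314e-04]]), 'ft_force': array([-0.11879647, -1.24844948, -0.78258248]), 'wrist_torque': array([-0.00889555,  0.05710063, -0.0385998 ]), 'grip_width': 0.0855603795097673}
```

View pics/a_scene.png

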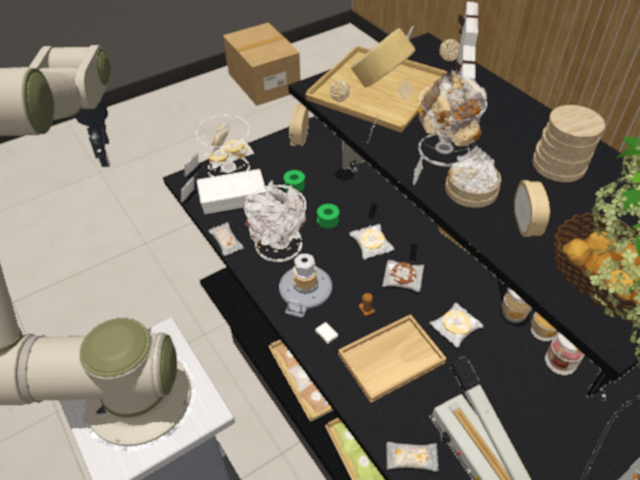

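View pics/a_top.png

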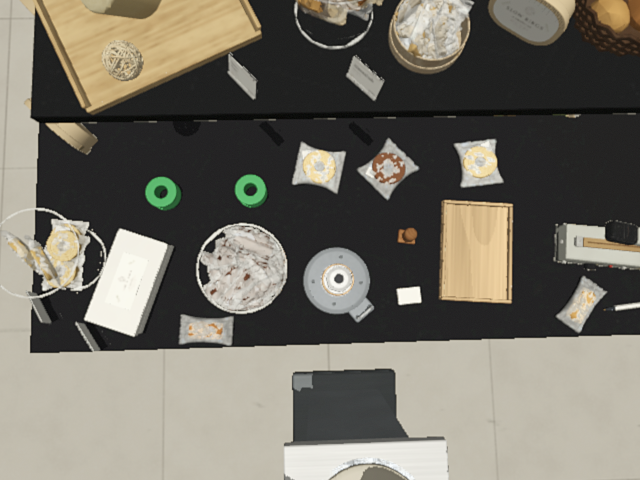

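View pics/a_wrist.png

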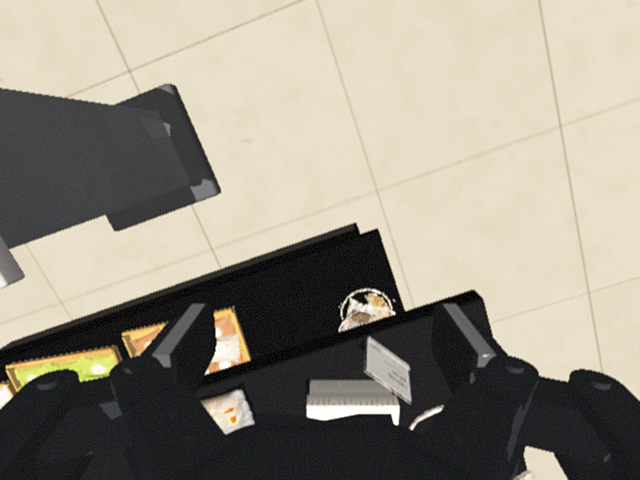

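```bash
cat > h.py <<'E'
import numpy as np, cv2
from rig import env
def cam(n):
    i=env.get_image(n); R=cv2.Rodrigues(np.array(i["rvec"],float))[0]; return i,R,np.array(i["tvec"],float).ravel(),np.array(i["mtx"])
def p2w(c,u,v,z):
    i,R,t,K=c; d=R.T@np.linalg.solve(K,[u,v,1.]); o=-R.T@t; return o+d*(z-o[2])/d[2]
def w2p(c,P):
    i,R,t,K=c; p=K@(R@np.array(P,float)+t); return p[:2]/p[2]
def crop(c,x0,y0,x1,y1,s,name):
    f=c[0]["frame"][y0:y1,x0:x1,::-1]; cv2.imwrite(name,cv2.resize(f,None,fx=s,fy=s,interpolation=cv2.INTER_CUBIC))
E
python3 - <<'E'
from h import *
c=cam("top"); crop(c,280,220,400,310,6,"pics/b_top.png"); 
print([p2w(c,u,v,z).round(4) for u,v,z in((339,278,.1),(337,280,0),(476,251,.02),(408,296,.01),(407,236,.03))])
print("cam",-c[1].T@c[2])
s=cam("scene"); crop(s,265,235,385,325,6,"pics/b_scene.png");print("cam",-s[1].T@s[2])
E
```

```text
[array([0.4674, 0.0462, 0.1   ]), array([0.4666, 0.0455, 0.    ]), array([ 0.5163, -0.2332,  0.02  ]), array([ 0.4308, -0.0945,  0.01  ]), array([ 0.5487, -0.0942,  0.03  ])]
cam [0.439797   0.08903366 0.97911937]
cam [-0.01845771 -0.76222878  1.19712661]
```

View pics/b_top.png

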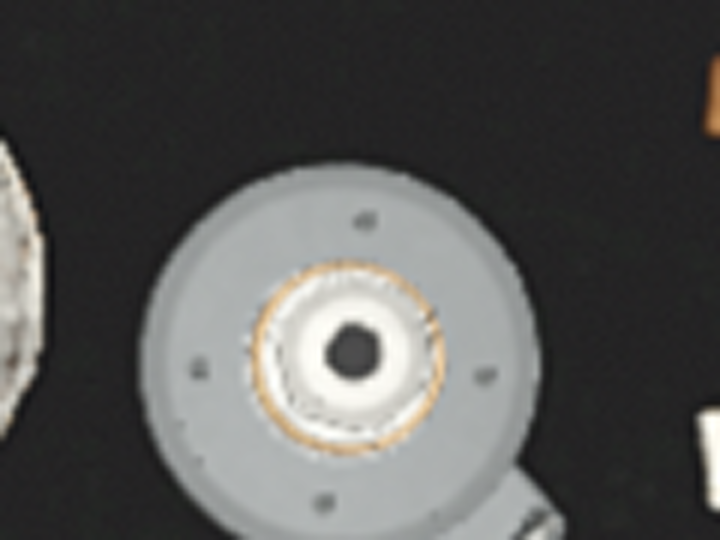

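View pics/b_scene.png

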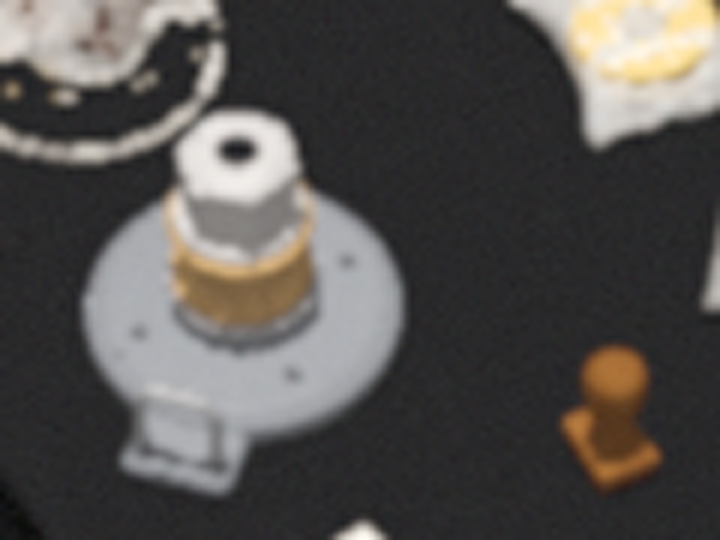

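Run:
```python
from h import *
c=cam("top");s=cam("scene")
print(p2w(c,338.6,278.4,.106),p2w(s,304.4,259.9,.106), "base pt", p2w(c,336.8,280,.01))
g=p2w(s,278,255,0);print("goblet base",g,p2w(c,242,268,.15), p2w(s,275,188,.2),p2w(s,275,188,.15))
# orange reel flange ring bottom edge etc
f=c[0]["frame"].astype(int); hsv=cv2.cvtColor(c[0]["frame"],cv2.COLOR_RGB2HSV)
m=((hsv[...,0]>8)&(hsv[...,0]<25)&(hsv[...,1]>60)).astype(np.uint8)
sub=np.zeros_like(m); sub[255:305,310:370]=m[255:305,310:370]
ys,xs=np.nonzero(sub); e=cv2.fitEllipse(np.c_[xs,ys].astype(np.float32)); print(e,p2w(c,*e[0],.066))
t=np.zeros_like(m); t[190:310,430:525]=m[190:310,430:525]
cn=max(cv2.findContours(t,cv2.RETR_EXTERNAL,cv2.CHAIN_APPROX_NONE)[0],key=cv2.contourArea); r=cv2.minAreaRect(cn); print(r,[p2w(c,*q,.02).round(4) for q in cv2.boxPoints(r)],p2w(c,*r[0],.02))
# wire guide
print("guide",p2w(c,280+545/6,220+530/6,.03))
w=cam("wrist");o=env.observe();T=o["tool_rot"];cp=-w[1].T@w[2]; print("wristcam in tool",T.T@(cp-o["position"]), "axis",T.T@w[1][2], T.T@w[1][0])
```

```text
[0.46651215 0.04721463 0.106     ] [0.46665255 0.04866553 0.106     ] base pt [0.46637377 0.04629455 0.01      ]
goblet base [0.46522929 0.18144683 0.        ] [0.48720786 0.21283365 0.15      ] [0.4918273 0.2157955 0.2      ] [0.51741508 0.26483764 0.15      ]
((337.501220703125, 279.17095947265625), (30.737693786621094, 30.977571487426758), 95.70500183105469) [0.46635109 0.04740309 0.066     ]
((476.3200378417969, 251.1357421875), (74.13960266113281, 102.80429077148438), 1.6135388612747192) [array([ 0.4185, -0.1511,  0.02  ]), array([ 0.6239, -0.1679,  0.02  ]), array([ 0.6162, -0.3188,  0.02  ]), array([ 0.4102, -0.2984,  0.02  ])] [ 0.51597976 -0.23379825  0.02      ]
guide [ 0.40927045 -0.01722779  0.03      ]
wristcam in tool [-0.00085348 -0.14313316  0.07095203] axis [ 5.83188662e-04  9.59969330e-01 -2.80104525e-01] [ 9.99999808e-01 -6.18739623e-04 -3.84945970e-05]
```

```bash
python3 -m inch '[[[1,0,0,7,0,0,0],[1,6,-10,7,0,0,10],[1,12,-20,7,0,0,20],[1,18,-30,7,0,0,30],[1,24,-40,7,0,0,40],[1,28.1,-47,5,0,0,40],[1,28.1,-47,3,0,0,40],[1,28.1,-47,3,0,0,40],[1,28.1,-47,3,0,0,40],[1,28.1,-47,3,0,0,40],[1,28.1,-47,3,0,0,40],[1,28.1,-47,3,0,0,40]]]'
python3 - <<'E'
from h import *
o=env.observe();print(o)
c=cam("wrist");crop(c,0,0,640,480,1,"pics/c_w.png");print(w2p(c,(.4664,.0475,.106)))
E
```

```text
time_s: 1.9
position: [0.4664, 0.0476, 0.2611]
tool_rot: [[-0.346, -0.001, -0.938], [0.938, 0.0, -0.346], [0.001, -1.0, 0.0]]
ft_force: [-0.9, 0.5, 0.3]
grip_width: 0.0856
{'time_s': 1.9, 'q': array([-8.69714405e+00,  1.23304200e+01,  8.31751883e+01,  1.29044029e-02,
        8.45333963e+01, -1.18925728e+02]), 'qvel': array([ 2.46504417, -1.34819542,  0.52222696,  0.28619863,  0.16991668,
        0.53021691]), 'joint_efforts': array([ -2.02034578, -34.26929712, -23.54826629,  -0.11203111,
        -0.10372772,  -0.1619205 ]), 'position': array([0.46637926, 0.04758294, 0.26112871]), 'tool_rot': array([[-3.45745977e-01, -6.39026882e-04, -9.38327933e-01],
       [ 9.38328004e-01,  3.24560196e-04, -3.45746224e-01],
       [ 5.25485030e-04, -9.99999743e-01,  4.87401436e-04]]), 'ft_force': array([-0.89686119,  0.54440336,  0.26825652]), 'wrist_torque': array([0.06373836, 0.02651259, 0.01366454]), 'grip_width': 0.08558313694086785}
[324.08816172 225.15363887]
```

View pics/c_w.png

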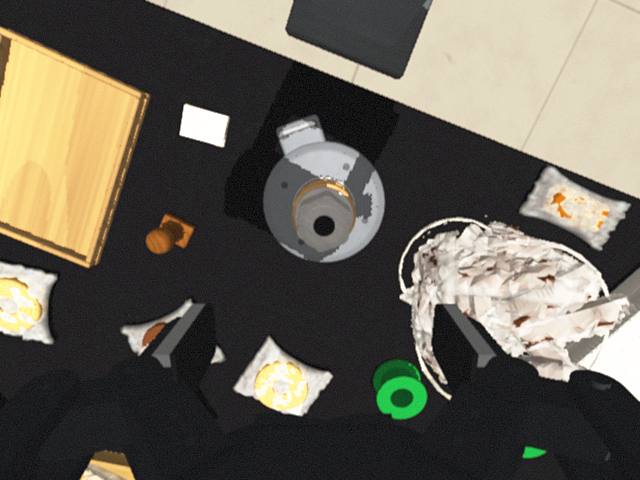

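Run:
```python
from h import *
c=cam("wrist")
f=c[0]["frame"][180:265,285:385,::-1]; f=cv2.resize(f,None,fx=8,fy=7,interpolation=cv2.INTER_CUBIC)[:600] if 0 else cv2.resize(f,None,fx=7,fy=7,interpolation=cv2.INTER_CUBIC)
f=cv2.convertScaleAbs(f,alpha=1.8,beta=-60); cv2.imwrite("pics/d_w.png",f)
```

```text
(no output)
```

View pics/d_w.png

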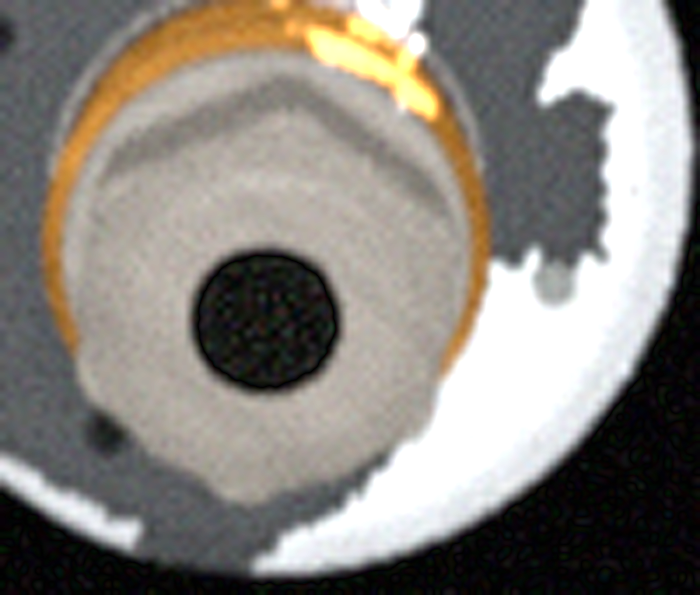

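Run:
```python
from h import *
c=cam("wrist")
P=lambda u,v:p2w(c,285+u/7-.5+.07,180+v/7-.5+.07,.106)[:2]
print("hole",P(266,320))
a=[(105,180),(290,105),(450,215),(435,400),(245,500),(84,378)]
A=np.array([P(*q) for q in a])
print(A, A.mean(0))
for i in range(6):
    d=A[(i+1)%6]-A[i]; ang=np.degrees(np.arctan2(d[1],d[0])); print("edge",i,np.linalg.norm(d).round(4),ang.round(1),"flat normal mod60",((ang-90)%60).round(1))
    d=A[i]-A[(i+3)%6]; ang=np.degrees(np.arctan2(d[1],d[0])); print("  diag",np.linalg.norm(d).round(4),((ang-30)%60).round(1))
```

```text
hole [0.46665268 0.04770457]
[[0.45737164 0.02405844]
 [0.4414981  0.04137488]
 [0.44713384 0.06366069]
 [0.46885613 0.07026312]
 [0.48870442 0.05314004]
 [0.48099779 0.02966248]] [0.46409365 0.04702661]
edge 0 0.0235 132.5 flat normal mod60 42.5
  diag 0.0476 46.0
edge 1 0.023 75.8 flat normal mod60 45.8
  diag 0.0487 44.0
edge 2 0.0227 16.9 flat normal mod60 46.9
  diag 0.048 44.9
edge 3 0.0262 -40.8 flat normal mod60 49.2
  diag 0.0476 46.0
edge 4 0.0247 -108.2 flat normal mod60 41.8
  diag 0.0487 44.0
edge 5 0.0243 -166.7 flat normal mod60 43.3
  diag 0.048 44.9
```

Run:
```python
from h import *
c=cam("top");w=cam("wrist");s=cam("scene")
for z in (0.02,.05,.1,.15,.2): print(z,p2w(c,287,268,z)[:2].round(3),p2w(w,401,265,z)[:2].round(3), "heap top via scene",p2w(s,275,185,z)[:2].round(3))
crop(s,220,150,340,300,4,"pics/e.png"); crop(c,180,200,380,320,4,"pics/e2.png")
```

```text
0.02 [0.492 0.144] [0.498 0.153] heap top via scene [0.591 0.403]
0.05 [0.491 0.142] [0.491 0.142] heap top via scene [0.575 0.374]
0.1 [0.488 0.14 ] [0.478 0.126] heap top via scene [0.549 0.324]
0.15 [0.485 0.137] [0.465 0.109] heap top via scene [0.523 0.275]
0.2 [0.482 0.134] [0.452 0.092] heap top via scene [0.497 0.225]
```

View pics/e.png

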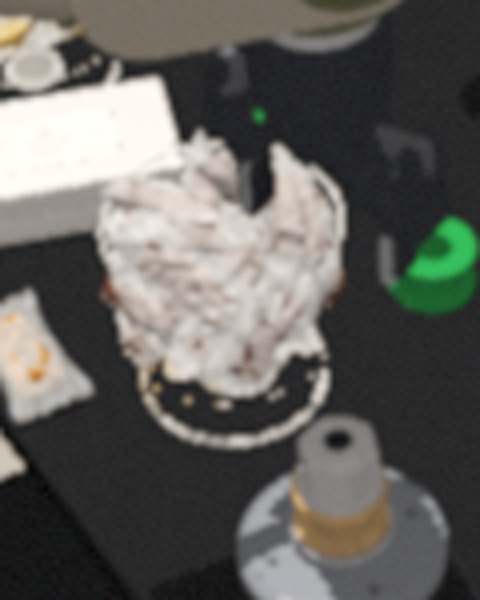

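```bash
python3 -m inch '[[[1,0,0,-5,0,0,-5],[1,0,0,-10,0,0,-5],[1,0,0,-14,0,0,-5],[1,0,0,-17,0,0,-5],[1,0,0,-18.8,0,0,-5],[1,0,0,-18.8,0,0,-5],[1,0,0,-18.8,0,0,-5]]]'
python3 - <<'E'
from h import *
c=cam("wrist");crop(c,0,0,640,480,1,"pics/f_w.png")
c=cam("scene");crop(c,220,170,380,290,5,"pics/f_s.png")
E
```

```text
time_s: 3.08
position: [0.4668, 0.048, 0.0742]
tool_rot: [[-0.264, 0.001, -0.964], [0.964, -0.0, -0.264], [-0.001, -1.0, -0.001]]
ft_force: [-0.7, 0.8, -1.1]
grip_width: 0.0856
```

View pics/f_w.png

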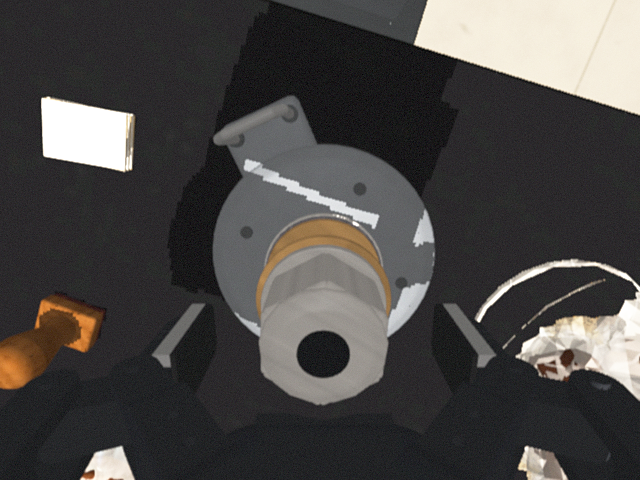

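View pics/f_s.png

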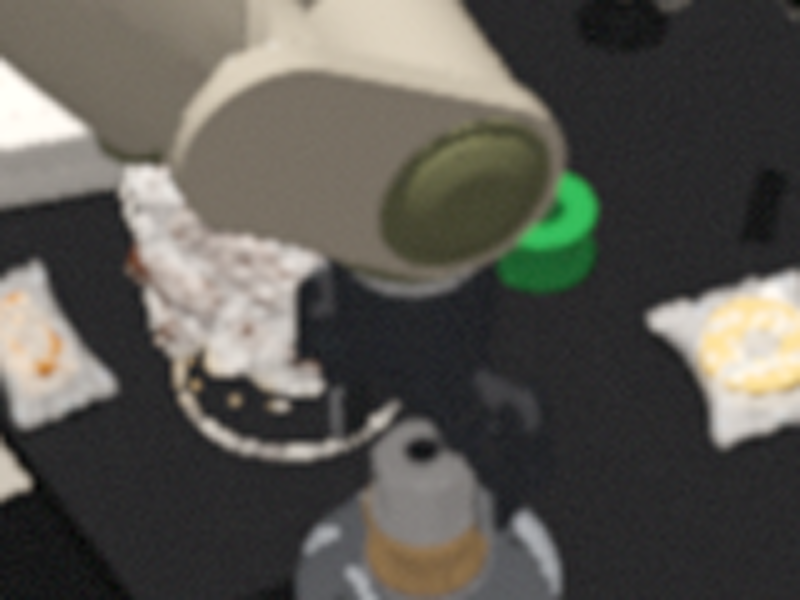

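```bash
python3 -m inch '[[[-1,0,0,0,0,0,0],[-1,0,0,0,0,0,0],[-1,0,0,0,0,0,0],[-1,0,0,0,0,0,0],[-1,0,0,0,0,0,0],[-1,0,0,0,0,0,0],[-1,0,0,0,0,0,0]]]' 50; python3 -c "
from h import *
o=env.observe();print(o['ft_force'],o['wrist_torque'],o['grip_width'],o['position'],o['q'])"
```

```text
time_s: 4.05
position: [0.4665, 0.0478, 0.0734]
tool_rot: [[-0.264, 0.0, -0.965], [0.965, -0.0, -0.264], [-0.0, -1.0, -0.0]]
ft_force: [0.7, -0.2, 3.9]
grip_width: 0.0438
[ 0.74577667 -0.17355799  3.92352718] [-0.04185717 -0.05869795 -0.02994518] 0.04384378727596366 [0.46649165 0.04775658 0.07338767] [-8.66550291e+00  2.49353195e+01  1.00231370e+02 -1.17352467e-03
  5.48145517e+01 -1.13964041e+02]
```

```bash
python3 -m inch '[[[-1,0,0,0.03,0,0,-5],[-1,0,0,0.05,0,0,-10],[-1,0,0,0.05,0,0,-10]]]'; python3 -c "
from h import *
o=env.observe();print(o['ft_force'],o['wrist_torque'],o['grip_width'],o['position'])"
```

```text
time_s: 4.42
position: [0.4664, 0.0478, 0.0738]
tool_rot: [[-0.093, -0.0, -0.996], [0.996, 0.0, -0.093], [0.0, -1.0, 0.0]]
ft_force: [-0.6, 0.7, 3.6]
grip_width: 0.0434
[-0.63643955  0.66703456  3.62174796] [-0.06077606 -0.03535606 -0.02585065] 0.04340648595166037 [0.46637759 0.04781311 0.07380981]
```

```bash
python3 -m inch '[[[-1,0,0,0.03,0,0,-5],[-1,0,0,0.06,0,0,-10],[-1,0,0,0.06,0,0,-10]]]'; python3 -c "
from h import *
o=env.observe();print(o['ft_force'],o['wrist_torque'],o['grip_width'],o['position'])
c=cam('wrist');crop(c,120,180,520,480,2,'pics/g_w.png')"
```

```text
time_s: 4.8
position: [0.4663, 0.0478, 0.0744]
tool_rot: [[0.08, -0.0, -0.997], [0.997, 0.0, 0.08], [0.0, -1.0, 0.0]]
ft_force: [-0.2, -0.0, 2.2]
grip_width: 0.0432
[-0.21283836 -0.0106177   2.21605424] [ 0.01171805 -0.00486927 -0.01956092] 0.04324254186051808 [0.46634263 0.04782756 0.074389  ]
```

View pics/g_w.png

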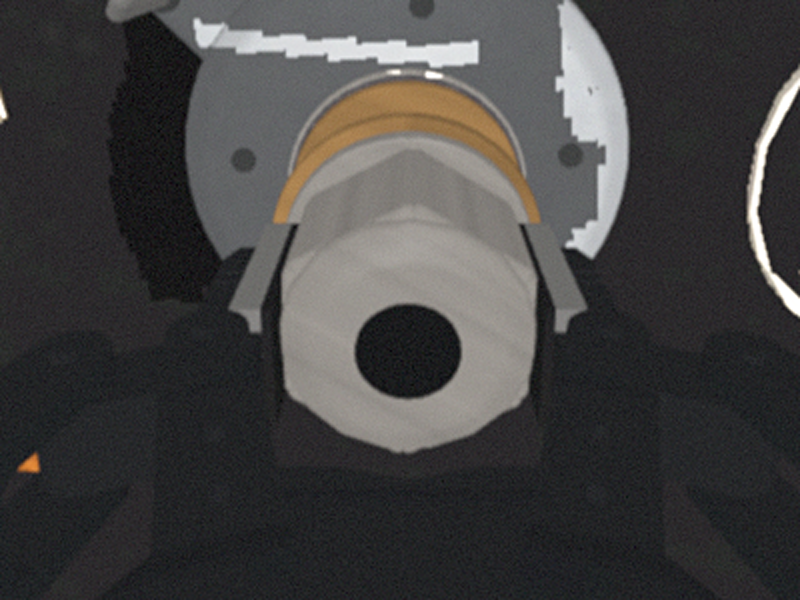

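```bash
python3 -m inch '[[[-1,0,0,0.05,0,0,-8],[-1,0,0,0.09,0,0,-16],[-1,0,0,0.115,0,0,-20],[-1,0,0,0.115,0,0,-20]]]'; python3 -c "
from h import *
o=env.observe();print(o['ft_force'],o['wrist_torque'],o['grip_width'],o['position'])"
```

```text
time_s: 5.35
position: [0.4663, 0.0478, 0.0755]
tool_rot: [[0.415, -0.0, -0.91], [0.91, 0.0, 0.415], [-0.0, -1.0, 0.0]]
ft_force: [-0.4, -0.2, 1.1]
grip_width: 0.0437
[-0.3616258  -0.16144807  1.13246899] [-0.0522313  -0.06168137  0.03697675] 0.04370672987035128 [0.46627216 0.04780226 0.07545188]
```

```bash
python3 -m inch '[[[-1,0,0,0.045,0,0,-8],[-1,0,0,0.085,0,0,-16],[-1,0,0,0.11,0,0,-20],[-1,0,0,0.11,0,0,-20]]]'; python3 -c "
from h import *
o=env.observe();print(o['ft_force'],o['wrist_torque'],o['grip_width'],o['position'])"
```

```text
time_s: 5.85
position: [0.4663, 0.0478, 0.0766]
tool_rot: [[0.701, -0.0, -0.713], [0.713, 0.0, 0.701], [-0.0, -1.0, 0.0]]
ft_force: [0.4, -1.1, 2.0]
grip_width: 0.0436
[ 0.38583511 -1.08687097  2.02682684] [ 0.00658948 -0.00232345  0.017452  ] 0.04363761408032368 [0.46632868 0.04779926 0.07663302]
```

```bash
python3 -m inch '[[[-1,0,0,0.05,0,0,-8],[-1,0,0,0.095,0,0,-16],[-1,0,0,0.12,0,0,-20],[-1,0,0,0.12,0,0,-20]]]'; python3 -c "
from h import *
o=env.observe();print(o['ft_force'],o['wrist_torque'],o['grip_width'],o['position'])
c=cam('wrist');crop(c,120,180,520,480,2,'pics/h_w.png')"
```

```text
time_s: 6.35
position: [0.4664, 0.0478, 0.0779]
tool_rot: [[0.903, -0.0, -0.43], [0.43, -0.0, 0.903], [-0.0, -1.0, -0.0]]
ft_force: [-0.8, -0.2, 2.1]
grip_width: 0.0437
[-0.78796352 -0.18638948  2.13259825] [-0.08631232 -0.03572771  0.00589495] 0.043702738547882 [0.46637163 0.04775934 0.07786618]
```

View pics/h_w.png

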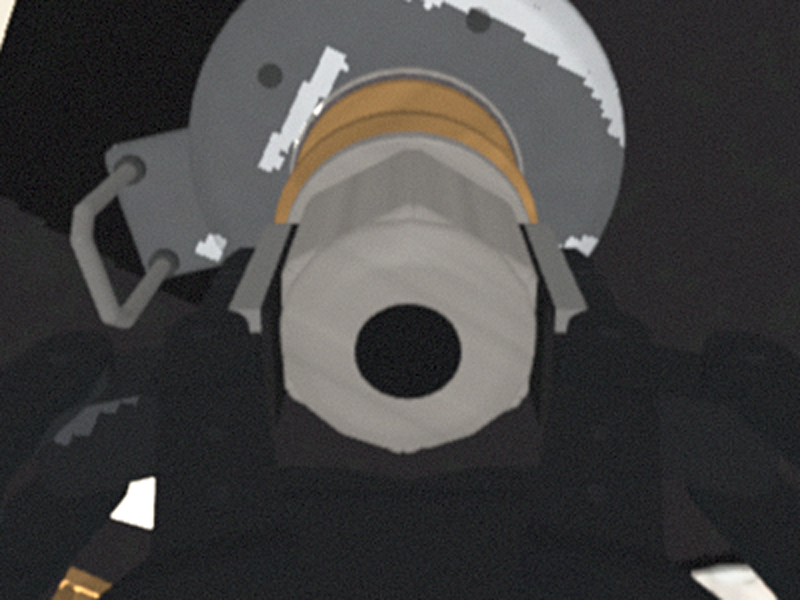

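```bash
python3 -m inch '[[[-1,0,0,0.05,0,0,-8],[-1,0,0,0.1,0,0,-16],[-1,0,0,0.12,0,0,-20],[-1,0,0,0.12,0,0,-20]]]'; python3 -c "
from h import *
o=env.observe();print(o['ft_force'],o['wrist_torque'],o['grip_width'],o['position'])"
```

```text
time_s: 6.9
position: [0.4664, 0.0478, 0.0791]
tool_rot: [[0.995, 0.0, -0.095], [0.095, -0.0, 0.995], [0.0, -1.0, -0.0]]
ft_force: [-0.8, -1.4, 2.6]
grip_width: 0.0435
[-0.77652512 -1.43009683  2.58214258] [-0.10056252 -0.05889736 -0.03280554] 0.04348362963861699 [0.46644375 0.04775297 0.07909014]
```

```bash
python3 -m inch '[[[-1,0,0,0.06,0,0,-8],[-1,0,0,0.11,0,0,-16],[-1,0,0,0.135,0,0,-20],[-1,0,0,0.135,0,0,-20]]]'; python3 -c "
from h import *
o=env.observe();print(o['ft_force'],o['wrist_torque'],o['grip_width'],o['position'])"
```

```text
time_s: 7.4
position: [0.4664, 0.0477, 0.0804]
tool_rot: [[0.968, -0.0, 0.251], [-0.251, -0.0, 0.968], [0.0, -1.0, -0.0]]
ft_force: [0.5, -0.6, 0.5]
grip_width: 0.0437
[ 0.46953008 -0.64849366  0.50008493] [-0.21499635 -0.12375391  0.03993125] 0.043720524958672895 [0.46641864 0.04771489 0.08035609]
```

```bash
python3 -m inch '[[[-1,0,0,0.05,0,0,-8],[-1,0,0,0.1,0,0,-16],[-1,0,0,0.12,0,0,-20],[-1,0,0,0.12,0,0,-20]]]'; python3 -c "
from h import *
o=env.observe();print(o['ft_force'],o['wrist_torque'],o['grip_width'],o['position'],o['q'][5])"
```

```text
time_s: 7.9
position: [0.4664, 0.0477, 0.0816]
tool_rot: [[0.824, -0.0, 0.566], [-0.566, -0.0, 0.824], [-0.0, -1.0, -0.0]]
ft_force: [-0.0, -1.7, 0.9]
grip_width: 0.0435
[-0.04763473 -1.73508027  0.8916006 ] [-0.35129737 -0.01151297  0.0281144 ] 0.04353465509454969 [0.46635921 0.04768497 0.08157158] 25.84268821947299
```

```bash
python3 -m inch '[[[-1,0,0,0.05,0,0,-8],[-1,0,0,0.1,0,0,-16],[-1,0,0,0.12,0,0,-20],[-1,0,0,0.12,0,0,-20]]]'; python3 -c "
from h import *
o=env.observe();print(o['ft_force'],o['wrist_torque'],o['grip_width'],o['position'],o['q'][5])"
```

```text
time_s: 8.4
position: [0.4663, 0.0477, 0.0828]
tool_rot: [[0.581, -0.0, 0.814], [-0.814, -0.0, 0.581], [-0.0, -1.0, -0.0]]
ft_force: [-1.1, -2.5, 1.3]
grip_width: 0.0435
[-1.08677965 -2.46651471  1.26619456] [-0.44813456  0.11355901 -0.00065435] 0.04348606287333036 [0.46627502 0.04769446 0.08279919] 45.836533415574365
```

```bash
python3 -m inch '[[[-1,-0.01,-0.03,0.05,0,0,-8],[-1,-0.01,-0.03,0.1,0,0,-16],[-1,-0.01,-0.03,0.12,0,0,-20],[-1,-0.01,-0.03,0.12,0,0,-20]]]'; python3 -c "
from h import *
o=env.observe();print(o['ft_force'],o['wrist_torque'],o['grip_width'],o['position'],o['q'][5])"
```

```text
time_s: 8.9
position: [0.466, 0.0475, 0.084]
tool_rot: [[0.267, -0.001, 0.964], [-0.964, 0.0, 0.267], [-0.0, -1.0, -0.001]]
ft_force: [-1.0, -1.3, 2.5]
grip_width: 0.0434
[-0.98757977 -1.30379344  2.5185763 ] [-0.32312704  0.24382626 -0.0401543 ] 0.04340289019293176 [0.46603089 0.04753579 0.08399073] 65.79431112503413
```

```bash
python3 -m inch '[[[-1,0,0,0.03,0,0,0],[-1,0,0,0.06,0,0,0],[-1,0,0,0.06,0,0,0]]]'; python3 -c "
from h import *
o=env.observe();print(o['ft_force'],o['wrist_torque'],o['grip_width'],o['position'],o['q'][5])"
```

```text
time_s: 9.28
position: [0.4663, 0.0476, 0.0845]
tool_rot: [[0.265, -0.0, 0.964], [-0.964, 0.0, 0.265], [-0.0, -1.0, 0.0]]
ft_force: [0.8, -0.3, -0.8]
grip_width: 0.0437
[ 0.84309401 -0.32011809 -0.75141475] [ 0.05963319 -0.00577397 -0.04407701] 0.04367889624187577 [0.46628782 0.04764881 0.08452726] 65.95328774700252
```

```bash
python3 -m inch '[[[-1,0,0,0.03,0,0,0],[-1,0,0,0.06,0,0,0],[-1,0,0,0.06,0,0,0]]]'; python3 -c "
from h import *
o=env.observe();print(o['ft_force'],o['wrist_torque'],o['grip_width'],o['position'],o['q'][5])"
```

```text
time_s: 9.65
position: [0.4663, 0.0475, 0.0852]
tool_rot: [[0.264, 0.0, 0.965], [-0.965, 0.0, 0.264], [-0.0, -1.0, 0.0]]
ft_force: [0.3, 0.0, -0.6]
grip_width: 0.0438
[ 0.31463036  0.01469093 -0.61117238] [ 0.03685923 -0.03709206  0.07927462] 0.043750656310934465 [0.46629155 0.04751122 0.08523282] 65.99041524362003
```

```bash
python3 -m inch '[[[-1,0,0,0.1,0,0,0],[-1,0,0,0.2,0,0,0],[-1,0,0,0.3,0,0,0],[-1,0,0,0.3,0,0,0]]]'; python3 -m inch '[[[-1,0,0,0.2,0,0,0],[-1,0,0,0.4,0,0,0],[-1,0,0,0.6,0,0,0],[-1,0,0,0.6,0,0,0]]]'
```

```text
time_s: 10.15
position: [0.4663, 0.0475, 0.0883]
tool_rot: [[0.264, 0.0, 0.965], [-0.965, -0.0, 0.264], [0.0, -1.0, 0.0]]
ft_force: [-0.6, -0.5, -1.2]
grip_width: 0.0434
time_s: 10.65
position: [0.4664, 0.0475, 0.0944]
tool_rot: [[0.264, 0.0, 0.965], [-0.965, -0.0, 0.264], [0.0, -1.0, 0.0]]
ft_force: [-0.2, -0.4, -1.5]
grip_width: 0.0436
```

```bash
python3 -m inch '[[[-1,0,0,1,0,0,0],[-1,0,0,2.5,0,0,0],[-1,0,0,5,0,0,0],[-1,0,0,8,0,0,0],[-1,0,0,10.5,0,0,0],[-1,0,0,10.5,0,0,0]]]';  python3 -c "
from h import *
c=cam('scene');crop(c,260,170,420,290,5,'pics/i_s.png')
c=cam('wrist');crop(c,0,0,640,480,1,'pics/i_w.png')
c=cam('top');crop(c,280,180,560,320,2.8,'pics/i_t.png')"
```

```text
time_s: 11.4
position: [0.4669, 0.0475, 0.201]
tool_rot: [[0.264, 0.004, 0.965], [-0.965, -0.001, 0.264], [0.002, -1.0, 0.004]]
ft_force: [-0.0, 0.7, -1.7]
grip_width: 0.044
```

View pics/i_s.png

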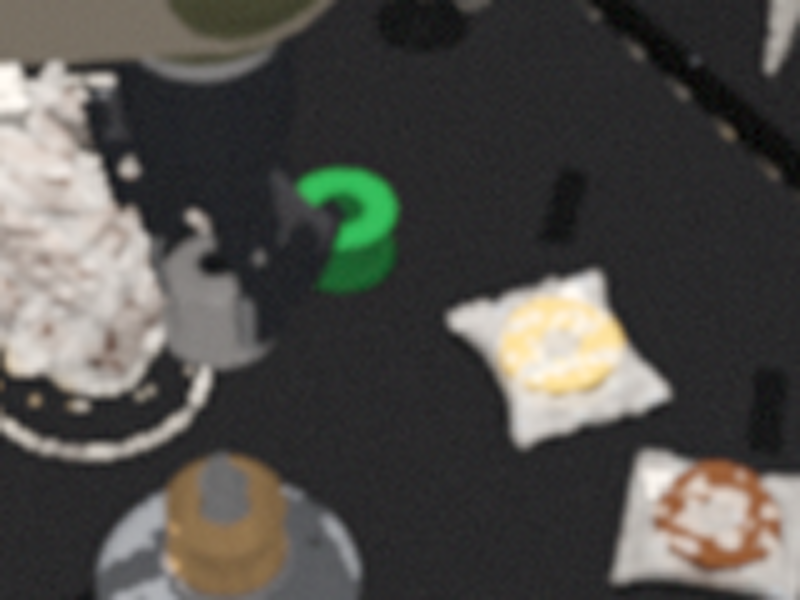

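View pics/i_w.png

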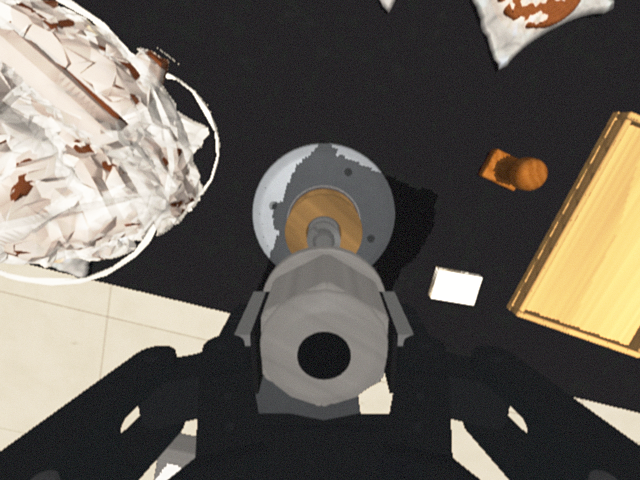

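View pics/i_t.png

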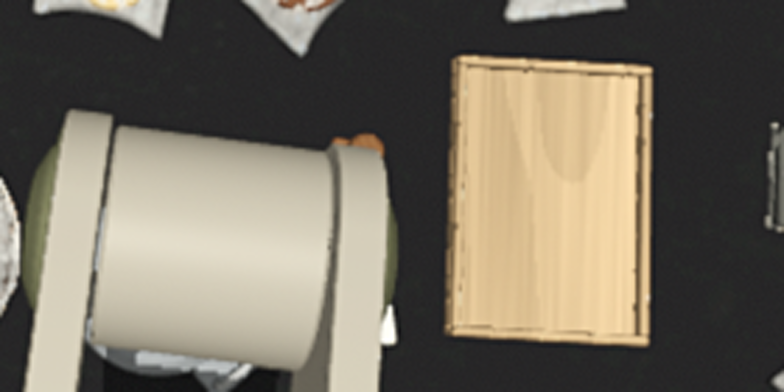

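Run:
```python
from h import *
c=cam("top")
a=[(453,57),(652,67),(650,345),(446,333)]
A=np.array([p2w(c,280+u/2.8,180+v/2.8,.02)[:2] for u,v in a]);print(A,A.mean(0))
for i in range(4):
    d=A[(i+1)%4]-A[i];print(np.linalg.norm(d),np.degrees(np.arctan2(d[1],d[0])))
crop(c,430,185,525,310,5,"pics/j.png")
```

```text
[[ 0.62044263 -0.16989048]
 [ 0.60984064 -0.31430324]
 [ 0.4109072  -0.29887316]
 [ 0.42341111 -0.15431234]] [ 0.5161504  -0.23434481]
0.14480140707483433 -94.19880703131336
0.19953095643888913 175.56478915175495
0.14510058293915226 85.05645769229812
0.1976463997655953 -4.520640914318151
```

View pics/j.png

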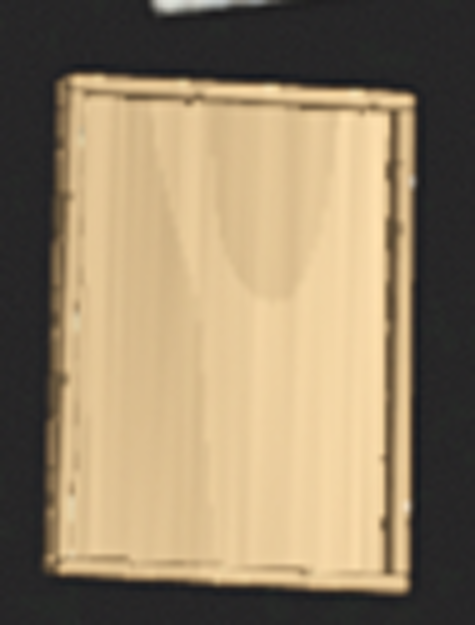

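```bash
python3 -m inch '[[[-1,1.5,-4,0,0,0,-5],[-1,3,-9,0,0,0,-10],[-1,5,-15,0,0,0,-15],[-1,7,-21,0,0,0,-20],[-1,8.5,-25.5,-2,0,0,-20],[-1,9.6,-28.7,-5,0,0,-20],[-1,9.6,-28.7,-9,0,0,-20],[-1,9.6,-28.7,-13,0,0,-20],[-1,9.6,-28.7,-15,0,0,-20],[-1,9.6,-28.7,-15,0,0,-20],[-1,9.6,-28.7,-15,0,0,-20]]]'; python3 -c "
from h import *
c=cam('scene');crop(c,320,280,480,400,5,'pics/k_s.png')"
```

```text
time_s: 12.98
position: [0.5626, -0.2397, 0.0498]
tool_rot: [[-0.082, 0.001, 0.997], [-0.997, -0.0, -0.082], [0.0, -1.0, 0.001]]
ft_force: [0.0, -0.5, -1.4]
grip_width: 0.0435
```

View pics/k_s.png

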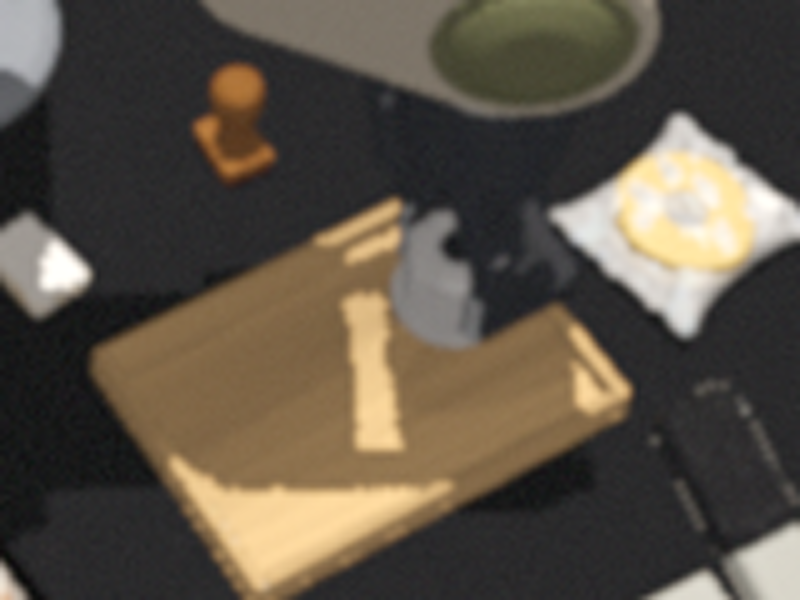

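```bash
python3 -m inch '[[[-1,0,0,-1,0,0,0],[-1,0,0,-2,0,0,0],[-1,0,0,-2.8,0,0,0],[-1,0,0,-3.3,0,0,0],[-1,0,0,-3.3,0,0,0]]]'; python3 -m inch '[[[-1,0,0,-0.1,0,0,0],[-1,0,0,-0.2,0,0,0],[-1,0,0,-0.2,0,0,0]]]'
```

```text
time_s: 13.65
position: [0.5621, -0.2394, 0.0158]
tool_rot: [[-0.082, -0.001, 0.997], [-0.997, 0.0, -0.082], [-0.0, -1.0, -0.001]]
ft_force: [0.3, 0.6, -1.6]
grip_width: 0.0431
time_s: 14.02
position: [0.5623, -0.2395, 0.0143]
tool_rot: [[-0.082, 0.0, 0.997], [-0.997, -0.0, -0.082], [0.0, -1.0, 0.0]]
ft_force: [0.4, 0.2, 0.0]
grip_width: 0.0436
```

```bash
python3 -m inch '[[[-1,0,0,-0.05,0,0,0],[-1,0,0,-0.05,0,0,0]]]'
```

```text
time_s: 14.28
position: [0.5623, -0.2395, 0.0137]
tool_rot: [[-0.082, 0.0, 0.997], [-0.997, 0.0, -0.082], [-0.0, -1.0, 0.0]]
ft_force: [0.4, 0.2, -1.6]
grip_width: 0.0436
```

```bash
for i in 1 2; do python3 -m inch '[[[-1,0,0,-0.05,0,0,0],[-1,0,0,-0.05,0,0,0]]]' | egrep 'pos|ft'; done
```

```text
position: [0.5623, -0.2395, 0.0132]
ft_force: [0.4, -0.3, -2.2]
position: [0.5622, -0.2395, 0.0127]
ft_force: [-0.1, 0.3, -0.9]
```

```bash
for i in 1 2; do python3 -m inch '[[[-1,0,0,-0.05,0,0,0],[-1,0,0,-0.05,0,0,0]]]' | egrep 'pos|ft'; done
```

```text
position: [0.5623, -0.2395, 0.0122]
ft_force: [0.2, -0.1, -1.0]
position: [0.5623, -0.2395, 0.0117]
ft_force: [-0.1, 0.3, -0.5]
```

```bash
for i in 1 2; do python3 -m inch '[[[-1,0,0,-0.04,0,0,0],[-1,0,0,-0.04,0,0,0]]]' | egrep 'pos|ft'; done
```

```text
position: [0.5623, -0.2395, 0.0113]
ft_force: [-0.1, -0.2, -0.2]
position: [0.5623, -0.2395, 0.011]
ft_force: [0.7, 0.2, 0.3]
```

```bash
for i in 1 2; do python3 -m inch '[[[-1,0,0,-0.05,0,0,0],[-1,0,0,-0.05,0,0,0]]]' | egrep 'pos|ft'; done; python3 -c "
from h import *
c=cam('wrist');crop(c,120,180,520,480,2,'pics/l_w.png')"
```

```text
position: [0.5623, -0.2395, 0.0108]
ft_force: [-0.8, 0.7, 4.3]
position: [0.5624, -0.2396, 0.0107]
ft_force: [-2.6, 0.7, 8.9]
```

View pics/l_w.png

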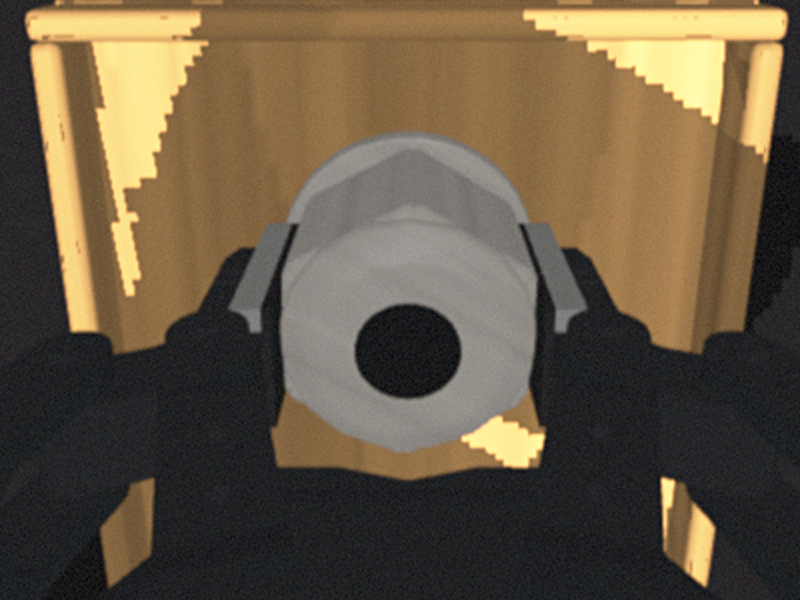

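```bash
python3 -m inch '[[[-1,0,0,0.06,0,0,0],[-1,0,0,0.06,0,0,0]]]' | egrep 'pos|ft';  python3 -m inch '[[[-0.2,0,0,0,0,0,0],[0.2,0,0,0,0,0,0],[0.5,0,0,0,0,0,0],[0.5,0,0,0,0,0,0],[0.5,0,0,0,0,0,0],[0.5,0,0,0,0,0,0]]]'
```

```text
position: [0.5624, -0.2395, 0.0107]
ft_force: [-0.2, 1.5, 5.0]
time_s: 17.32
position: [0.5623, -0.2395, 0.0105]
tool_rot: [[-0.082, -0.0, 0.997], [-0.997, 0.0, -0.082], [-0.0, -1.0, -0.0]]
ft_force: [0.1, 0.6, -0.7]
grip_width: 0.0638
```

```bash
python3 -m inch '[[[0.5,0,0,2,0,0,0],[0.5,0,0,5,0,0,0],[1,0,0,10,0,0,0],[1,0,0,15,0,0,0],[1,-2,6,18,0,0,8],[1,-4,12,18,0,0,16],[1,-6,18,18,0,0,24],[1,-8,24,18,0,0,30],[1,-9.6,28.7,18,0,0,30],[1,-9.6,28.7,16,0,0,30],[1,-9.6,28.7,16,0,0,30],[1,-9.6,28.7,16,0,0,30]]]';  python3 -c "
from h import *
c=cam('wrist');crop(c,0,0,640,480,1,'pics/m_w.png')
for z in (.07,.095): print(w2p(c,(.4664,.0475,z)))
c=cam('scene');crop(c,260,240,460,390,4,'pics/m_s.png')"
```

```text
time_s: 18.82
position: [0.4667, 0.047, 0.171]
tool_rot: [[0.427, 0.001, 0.904], [-0.904, -0.0, 0.427], [0.0, -1.0, 0.001]]
ft_force: [-0.3, 0.1, -0.2]
grip_width: 0.0854
[321.72595252 242.66342588]
[321.54998903 253.6963314 ]
```

View pics/m_w.png

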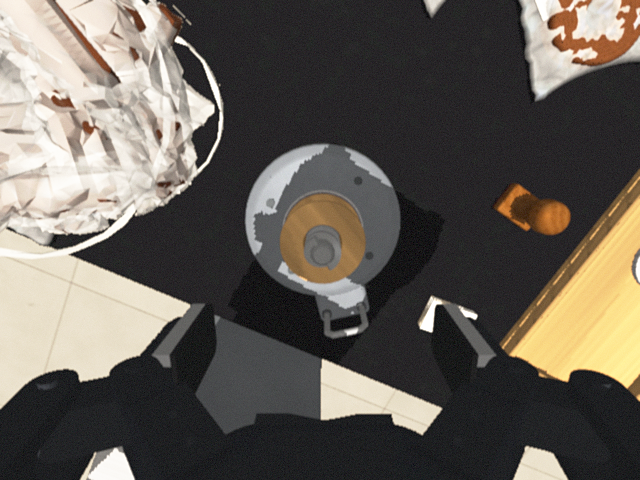

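View pics/m_s.png

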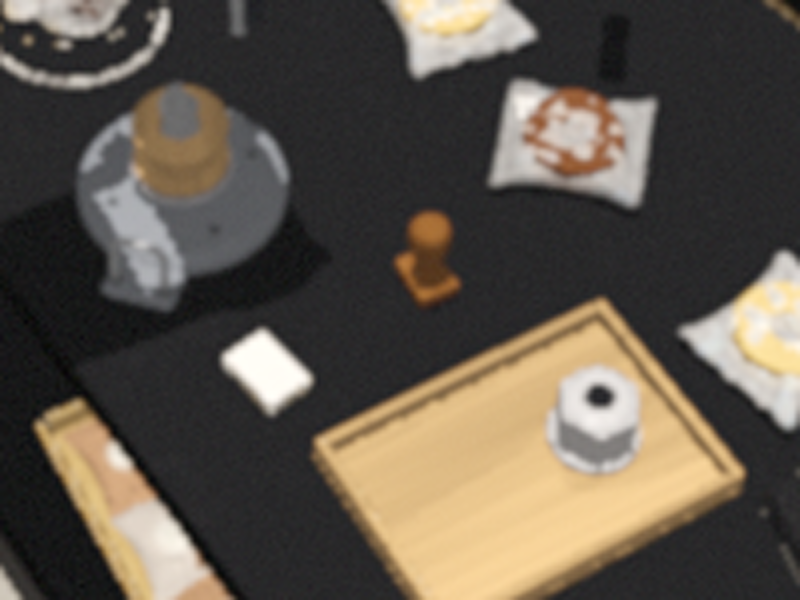

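Run:
```python
from h import *
c=cam("wrist"); hsv=cv2.cvtColor(c[0]["frame"],cv2.COLOR_RGB2HSV)
m=((hsv[...,0]>8)&(hsv[...,0]<25)&(hsv[...,1]>80)).astype(np.uint8); s=np.zeros_like(m); s[180:300,265:385]=m[180:300,265:385]
cn=max(cv2.findContours(s,cv2.RETR_EXTERNAL,cv2.CHAIN_APPROX_NONE)[0],key=cv2.contourArea)
h=cv2.convexHull(cn);e=cv2.fitEllipse(h);print(e,p2w(c,*e[0],.07)); print(600*0+366.8*.06/ (c[1]@np.array([.4664,.0475,.07])+c[2])[2])
```

```text
((322.1104736328125, 238.85997009277344), (85.24771881103516, 89.72850799560547), 2.712306261062622) [0.46905561 0.04830911 0.07      ]
86.56614951508782
```

```bash
python3 -m inch '[[[1,0.05,0.04,-4,0,0,0],[1,0.05,0.04,-8,0,0,0],[1,0.05,0.04,-11,0,0,0],[1,0.05,0.04,-12.5,0,0,0],[1,0.05,0.04,-13,0,0,0],[1,0.05,0.04,-13,0,0,0]]]' && python3 -m inch '[[[0.6,0,0,0,0,0,0],[0.4,0,0,0,0,0,0],[0.2,0,0,0,0,0,0],[0,0,0,0,0,0,0],[0,0,0,0,0,0,0],[0,0,0,0,0,0,0]]]' 30;  python3 -c "
from h import *
c=cam('wrist');crop(c,120,180,520,480,2,'pics/n_w.png')"
```

```text
time_s: 19.73
position: [0.4671, 0.0477, 0.0408]
tool_rot: [[0.427, 0.0, 0.904], [-0.904, -0.0, 0.427], [0.0, -1.0, 0.0]]
ft_force: [-1.0, -0.9, -0.0]
grip_width: 0.0856
time_s: 20.48
position: [0.467, 0.0478, 0.0407]
tool_rot: [[0.427, 0.001, 0.904], [-0.904, -0.0, 0.427], [0.0, -1.0, 0.001]]
ft_force: [0.8, -1.1, 4.0]
grip_width: 0.058
```

View pics/n_w.png

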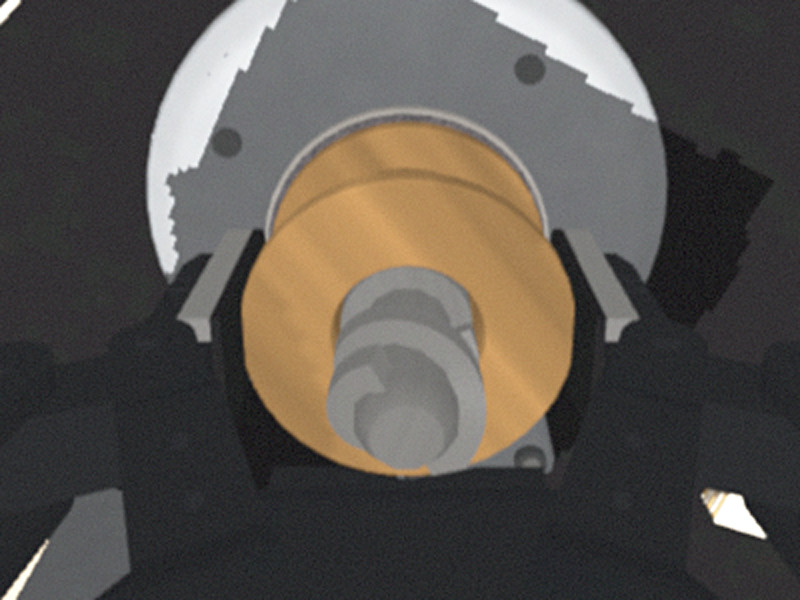

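```bash
python3 -m inch '[[[-0.2,0,0,0,0,0,0],[-0.2,0,0,0.1,0,0,0],[-0.2,0,0,0.3,0,0,0],[-0.2,0,0,0.5,0,0,0],[-0.2,0,0,0.5,0,0,0]]]' 30 ; python3 -m inch '[[[-0.2,0,0,0.5,0,0,0],[-0.2,0,0,1,0,0,0],[-0.2,0,0,1.5,0,0,0],[-0.2,0,0,1.5,0,0,0]]]'; python3 -c "
from h import *
c=cam('wrist');crop(c,120,180,520,480,2,'pics/o_w.png')"
```

```text
time_s: 21.15
position: [0.4666, 0.048, 0.0455]
tool_rot: [[0.427, -0.0, 0.904], [-0.904, 0.0, 0.427], [-0.0, -1.0, -0.0]]
ft_force: [-0.1, -0.5, -0.5]
grip_width: 0.058
time_s: 21.65
position: [0.467, 0.0479, 0.061]
tool_rot: [[0.427, 0.001, 0.904], [-0.904, -0.0, 0.427], [0.001, -1.0, 0.001]]
ft_force: [1.5, -0.7, -1.6]
grip_width: 0.0582
```

View pics/o_w.png

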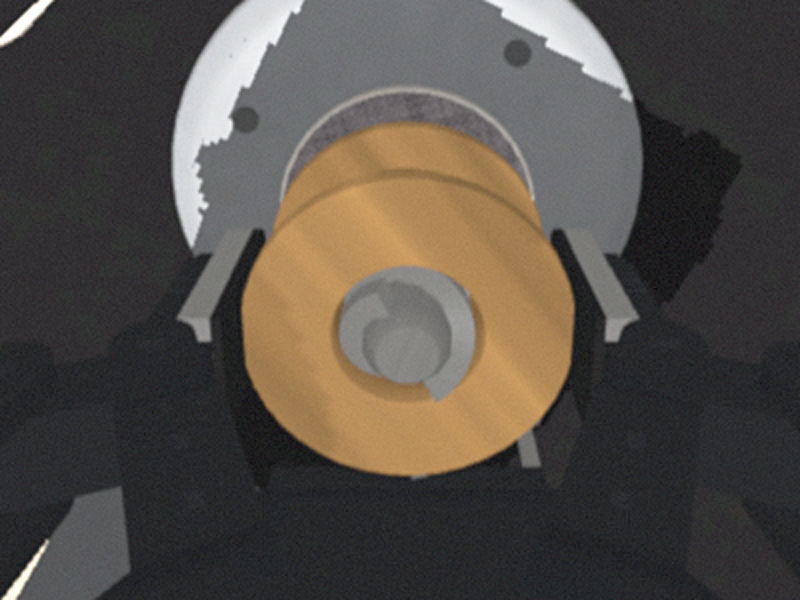

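```bash
python3 -m inch '[[[-0.2,0,0,1,0,0,0],[-0.2,0,0,3,0,0,0],[-0.2,0,0,5.5,0,0,0],[-0.2,0,0,8,0,0,0],[-0.2,0,0,10,0,0,0],[-0.2,0.2,-3,10,0,0,-6],[-0.2,0.2,-7,10,0,0,-12],[-0.2,0.2,-12,10,0,0,-18],[-0.2,0.2,-17,10,0,0,-24],[-0.2,0.2,-22,9,0,0,-30],[-0.2,0.2,-26,6,0,0,-30],[-0.2,0.2,-28,3,0,0,-30],[-0.2,0.2,-28,0,0,0,-30],[-0.2,0.2,-28,0,0,0,-30],[-0.2,0.2,-28,0,0,0,-30]]]'; python3 -c "
from h import *
c=cam('wrist');crop(c,0,0,640,480,1,'pics/p_w.png')
c=cam('scene');crop(c,260,240,460,390,4,'pics/p_s.png')"
```

```text
time_s: 23.58
position: [0.4693, -0.2322, 0.0618]
tool_rot: [[-0.082, 0.001, 0.997], [-0.997, -0.001, -0.082], [0.001, -1.0, 0.001]]
ft_force: [-0.1, 0.2, -0.4]
grip_width: 0.0583
```

View pics/p_w.png

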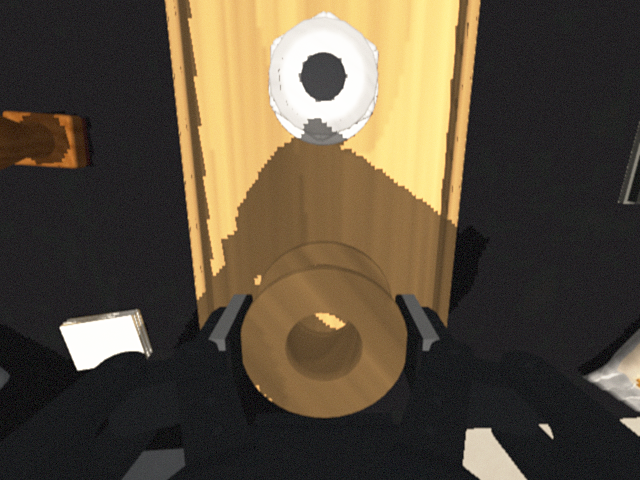

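View pics/p_s.png

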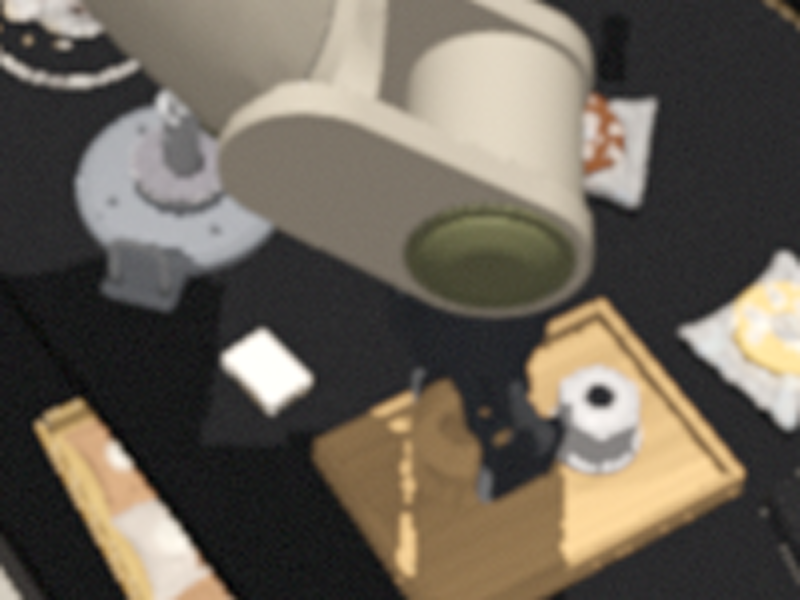

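```bash
python3 -m inch '[[[-0.2,0,0,-1.5,0,0,0],[-0.2,0,0,-3,0,0,0],[-0.2,0,0,-4,0,0,0],[-0.2,0,0,-4.5,0,0,0],[-0.2,0,0,-4.5,0,0,0],[-0.2,0,0,-4.5,0,0,0]]]'|egrep 'pos|ft';for i in 1 2; do python3 -m inch '[[[-0.2,0,0,-0.08,0,0,0],[-0.2,0,0,-0.08,0,0,0]]]' | egrep 'pos|ft'; done
```

```text
position: [0.469, -0.2322, 0.0158]
ft_force: [-0.3, -0.7, -1.4]
position: [0.4688, -0.2322, 0.0149]
ft_force: [-0.9, 0.4, -0.7]
position: [0.4688, -0.2321, 0.0139]
ft_force: [0.2, 0.1, -0.7]
```

```bash
for i in 1 2; do python3 -m inch '[[[-0.2,0,0,-0.06,0,0,0],[-0.2,0,0,-0.06,0,0,0]]]' | egrep 'pos|ft'; done
```

```text
position: [0.4688, -0.2321, 0.0134]
ft_force: [-0.7, 0.0, 1.2]
position: [0.4689, -0.2322, 0.0132]
ft_force: [-1.7, 1.4, 5.9]
```

Contact at TCP 13.2 mm (expected about 12.7). I'll ease the push, then open part way.

```bash
python3 -m inch '[[[-0.2,0,0,0.04,0,0,0],[-0.2,0,0,0.04,0,0,0]]]' | egrep 'pos|ft'; python3 -m inch '[[[0.45,0,0,0,0,0,0],[0.6,0,0,0,0,0,0],[0.75,0,0,0,0,0,0],[0.75,0,0,0,0,0,0],[0.75,0,0,0,0,0,0]]]';  python3 -m inch '[[[0.75,0,0,0.5,0,0,0],[0.75,0,0,2,0,0,0],[0.75,0,0,5,0,0,0],[0.75,0,0,9,0,0,0],[0.75,0,0,14,0,0,0],[0.75,0,0,19,0,0,0],[0.75,-4,6,22,0,0,0],[0.75,-6,12,22,0,0,0],[0.75,-6,12,22,0,0,0],[0.75,-6,12,22,0,0,0]]]'; python3 -c "
from h import *
c=cam('top');crop(c,280,180,560,320,2.8,'pics/q_t.png')
c=cam('scene');crop(c,260,240,460,390,4,'pics/q_s.png')"
```

```text
position: [0.4689, -0.2322, 0.0133]
ft_force: [-0.6, 0.5, 4.7]
time_s: 26.3
position: [0.4688, -0.2321, 0.0131]
tool_rot: [[-0.082, 0.0, 0.997], [-0.997, 0.0, -0.082], [-0.0, -1.0, 0.0]]
ft_force: [-0.9, 0.2, -0.0]
grip_width: 0.0753
time_s: 27.55
position: [0.4088, -0.1118, 0.234]
tool_rot: [[-0.081, 0.002, 0.997], [-0.997, -0.001, -0.081], [0.001, -1.0, 0.002]]
ft_force: [0.5, 0.0, 0.4]
grip_width: 0.0749
```

View pics/q_t.png

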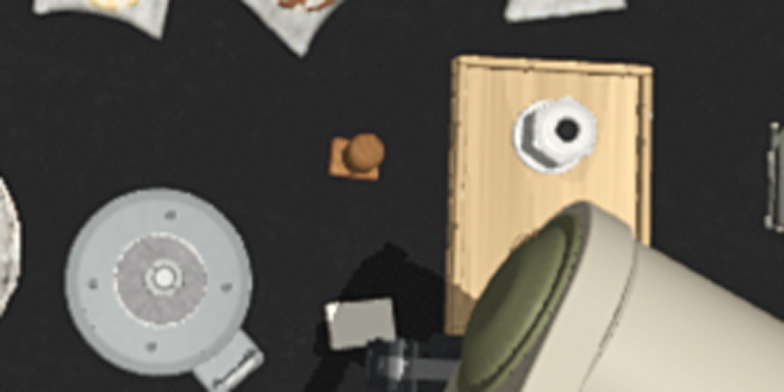

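View pics/q_s.png

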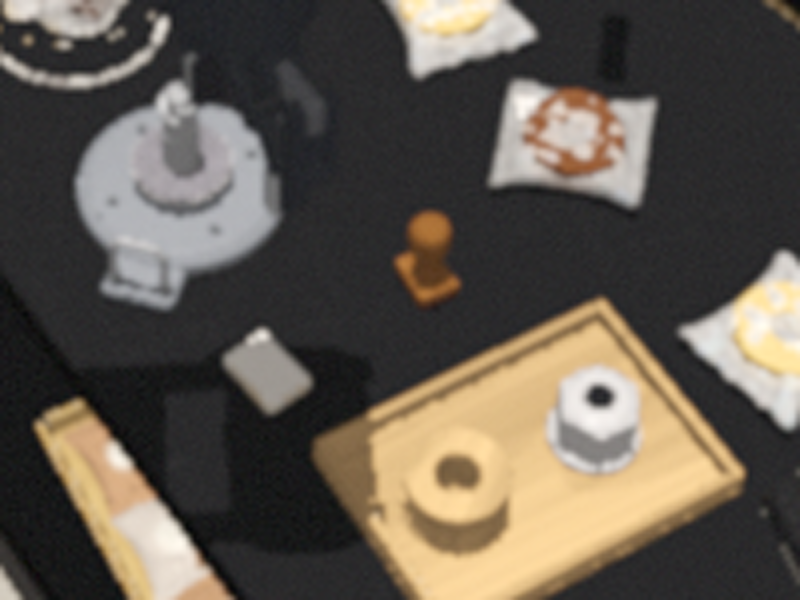

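```bash
python3 -c "
from h import *
print(env.close_job())"
```

```text
the job is handed in; nothing more can be done
None
```

The nut and the empty reel are both lying flat in the tray, side by side, and I've handed the job in at about 27.7 s. The hand-in gave no verdict.

- **Nut:** I gripped two flats and turned it about 180° clockwise, rising with it, with vertical force at 4 N or less. A 0.5 mm test lift then showed only the nut's weight, so it was free. I lifted it off and put it down at the far end of the tray.
- **Reel:** I gripped it across the upper flange, lifted it clear of the spindle and put it down about 94 mm from the nut.

**Last checks:**
- The final scene picture shows both parts standing flat and apart, and the spindle empty.
- The stamp and label stack are at the same pixels as at the start, within about 2 px.
- The gripper was open and more than 20 cm above the table.

**What did not match or could not be seen:**
- The nut touched the tray floor about 2.5 mm lower than expected. It probably slipped slightly in the grip or was left seated lower. I briefly pressed down with about 9 N before easing off and letting go.
- The reel measured 58 mm between the fingers instead of 60 mm, but held firmly.
- In the last top picture the arm hid the reel, so its placing was confirmed only in the scene picture.

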